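# Pack the brown sample bottles into their foam blocks

### The job

Pack the four narrow-necked brown sample bottles for the trip: stand each one upright on the floor of the foam block's well that is cut for its size, the largest bottle in the largest well and so on down to the smallest. Keep the bottles upright and set them down gently, without dropping them, and leave the two squat wide-lidded jars standing where they are.

Things in the scene. Friction and masses are not known exactly. Their poses are not given: they have to be found in the camera images.
- bottle_xl: the largest of the four narrow-necked dark brown glass bottles, standing loose and upright: body 62 mm across with a pale paper band, 120 mm tall in all; straight side up to 70 mm, shoulder narrowing up to 92 mm, then a short neck and a white screw cap 38 mm across that takes up the top 24 mm. Origin: centre of its underside; z up along its axis. Weighs 0.04 to 0.42 kg by size; may be gripped by the cap
- bottle_l: the second largest of the four narrow-necked dark brown glass bottles, standing loose and upright: body 52 mm across with a pale paper band, 108 mm tall in all; straight side up to 62 mm, shoulder narrowing up to 80 mm, then a short neck and a white screw cap 32 mm across that takes up the top 24 mm. Origin: centre of its underside; z up along its axis. Weighs 0.04 to 0.42 kg by size; may be gripped by the cap
- bottle_m: the second smallest of the four narrow-necked dark brown glass bottles, standing loose and upright: body 40 mm across with a pale paper band, 98 mm tall in all; straight side up to 60 mm, shoulder narrowing up to 72 mm, then a short neck and a white screw cap 26 mm across that takes up the top 24 mm. Origin: centre of its underside; z up along its axis. Weighs 0.04 to 0.42 kg by size; may be gripped by the cap
- bottle_s: the smallest of the four narrow-necked dark brown glass bottles, standing loose and upright: body 28 mm across with a pale paper band, 90 mm tall in all; straight side up to 58 mm, shoulder narrowing up to 64 mm, then a short neck and a white screw cap 22 mm across that takes up the top 24 mm. Origin: centre of its underside; z up along its axis. Weighs 0.04 to 0.42 kg by size; may be gripped by the cap
- foam_xl: fixed square white foam block, 98 x 98 mm and 40 mm high, with one round well 78 mm across in the middle of its top, the largest of the four wells; made for bottle_xl. The well is 25 mm deep: its floor lies 15 mm above the table. Origin: centre of the block's underside, straight below the middle of the well; z up, x and y along its sides
- foam_l: fixed square white foam block, 88 x 88 mm and 40 mm high, with one round well 68 mm across in the middle of its top, the second largest of the four wells; made for bottle_l. The well is 25 mm deep: its floor lies 15 mm above the table. Origin: centre of the block's underside, straight below the middle of the well; z up, x and y along its sides
- foam_m: fixed square white foam block, 76 x 76 mm and 40 mm high, with one round well 56 mm across in the middle of its top, the second smallest of the four wells; made for bottle_m. The well is 25 mm deep: its floor lies 15 mm above the table. Origin: centre of the block's underside, straight below the middle of the well; z up, x and y along its sides
- foam_s: fixed square white foam block, 64 x 64 mm and 40 mm high, with one round well 44 mm across in the middle of its top, the smallest of the four wells; made for bottle_s. The well is 25 mm deep: its floor lies 15 mm above the table. Origin: centre of the block's underside, straight below the middle of the well; z up, x and y along its sides
- jar_big: a squat wide-mouthed dark brown jar, loose, no neck: 62 mm across and 64 mm tall, its flat white lid 65 mm across covering the whole top. Not to be packed. Origin: centre of its underside; z up
- jar_small: a squat wide-mouthed dark brown jar, loose, no neck: 44 mm across and 50 mm tall, its flat white lid 47 mm across covering the whole top. Not to be packed. Origin: centre of its underside; z up
Not all that is in view belongs to the job. Leave any purple look-alike of the foam_xl alone.

How it is judged:
At the end, for the whole second after the job is handed in: Each of the four bottles stands in its own foam block's well: axis within 13 mm of the well's middle, underside within 5 mm of the well floor, upright within 0.1 rad, released and at rest; both jars upright and within 25 mm of where they stood (horizontal distance between bottle_xl and foam_xl below 0.013 m and z of bottle_xl in the frame of foam_xl below 0.02 m and angle between each of bottle_xl, bottle_l, bottle_m, bottle_s's own z axis and vertical below 0.1 rad and linear speed of each of bottle_xl, bottle_l, bottle_m, bottle_s below 0.03 m/s and contact force between each of bottle_xl, bottle_l, bottle_m, bottle_s and the fingers below 0.1 N and horizontal distance between bottle_l and foam_l below 0.013 m and z of bottle_l in the frame of foam_l below 0.02 m and horizontal distance between bottle_m and foam_m below 0.013 m and z of bottle_m in the frame of foam_m below 0.02 m and horizontal distance between bottle_s and foam_s below 0.013 m and z of bottle_s in the frame of foam_s below 0.02 m and distance of each of jar_big, jar_small from where it was at the start of the episode below 0.025 m and angle between each of jar_big, jar_small's own z axis and vertical below 0.2 rad); the robot touches nothing.
It fails at once if a jar is shoved more than 25 mm or tipped (distance of any of jar_big, jar_small from where it was at the start of the episode above 0.025 m or angle between any of jar_big, jar_small's own z axis and vertical above 0.3 rad).
It fails at once if a bottle is tipped over (more than about 34 degrees from upright) (angle between any of bottle_xl, bottle_l, bottle_m, bottle_s's own z axis and vertical above 0.6 rad).
It fails at once if a bottle is dropped (moves faster than 0.6 m/s while no finger touches it, a fall of about 18 mm) ((contact force between bottle_xl and the fingers below 0.05 N and linear speed of bottle_xl above 0.6 m/s) or (contact force between bottle_l and the fingers below 0.05 N and linear speed of bottle_l above 0.6 m/s) or (contact force between bottle_m and the fingers below 0.05 N and linear speed of bottle_m above 0.6 m/s) or (contact force between bottle_s and the fingers below 0.05 N and linear speed of bottle_s above 0.6 m/s)).
It also fails if it takes over 120 s, if anything falls off the work surface, if the arm or the gripper's body presses on something with over 40 N, if the wrist force passes 120 N, or if a joint passes its speed limit or range.

### The arm

A 6-joint arm with a two-finger parallel gripper is mounted at the origin on the work surface. World frame = base frame: x ahead of the robot, y to its left, z up, the work surface at z = 0. Lengths are in m, angles in rad, forces in N, time in s.
With the tool pointing down it reaches from about 0.25 to 0.85 m from the base axis. Payload 12.5 kg.
Tool frame: the origin (TCP) lies midway between the tips of the shut fingers; the grasp point (between the pads) lies 19 mm behind it (arm.grasp_offset is the distance from the TCP to the grasp point, in m); z points along the fingers, y is the line along which they close (so a half turn about z gives the same grasp; the last joint's range is limited). The gripper opens to 93 mm and grips with 3 to 60 N. Pads are 15 mm wide; open, the fingers measure 128 mm over their backs; the gripper's body (75 mm by 188 mm) begins 65 mm behind the grasp point.
Start: joints at [1.179, 0.351, 1.652, -0, 1.139, -0.085], TCP at [0.166, 0.524, 0.219] pointing down, gripper open.
Joint ranges: [-2.75, 2.75], [-0.79, 2.1], [0.01, 2.65], [-1.57, 4.71], [0.07, 3.14], [-2.87, 2.87]. Speed limits (rad/s): [2.22, 2.22, 2.79, 3.14, 3.14, 3.14].

### API

Orientations are given as a unit quaternion [w, x, y, z].
In Python, from plant import status, cams, arm gives the robot as it stands.
- The arm moves only by the shell command python3 -m pendant 'ROWS' [FORCE]. ROWS is text: rows parted by semicolons, each of 7 numbers parted by spaces: the shift along the world's x, y, z in m, then the turn, a rotation vector about the world's x, y, z in degrees, then the closure, from 0 (fully open) to 1 (shut). A call has 1 to 12 rows; each row is the pose to reach, as a shift and turn from the pose commanded when the call began; what a row does not reach only later rows make up. A row lasts 1/12 s, in which the tool goes at most 41.7 mm and 7.16 degrees, less where a joint would pass 70% of its speed; a pose out of reach is approached as far as the arm can. A call with a gripper value outside its range is refused whole. The fingers move at their own pace and stop on an object; FORCE is the grip in N (left out, the last holds). Time passes only in rows, so rows that repeat a pose let the fingers close. It gives the time, the measured TCP pose, the force, the opening and the grip force at its end, in the units of the state.
- status.sense(): the state, without advancing time (a new reading comes with each control period).
- cams.grab_frame(name): name is "scene" or "top"; returns a dict with "image" (420x560x3 uint8, red, green, blue), "intrinsics" (3x3 intrinsics, pixels), "R" (3x3) and "t" (3): a world point X has camera coordinates R X + t. Camera axes: x right, y down, z forward; pixel columns grow to the right and rows downward; lengths in m; the calibration is good to about 2 mm. A picture is of the moment at which its call begins. There is no depth.
- arm.hand_in(): hands the job in; it is judged then, once.
The state is a dict: "time_s": time; "qpos": joint angles; "dq": joint speeds; "tau": joint torques, N m; "position": TCP position; "eef_rot": TCP orientation; "wrist_force": force on the tool from outside, world axes, zero at the start; "wrist_torque": the same for the moment, N m; "finger_gap": opening from 0.0 (shut) to 1.0 (fully open); "finger_force": force on a finger pad.
Only numpy, scipy, OpenCV 4.12 (cv2) and the standard library are available. Lean on these libraries where they do the work, as an engineer would, in place of code of your own. Each camera call takes 0.05 s, during which the arm holds its last target. There are 200 camera calls.

## Working session

There is one attempt and no reset: what is moved stays moved. The work goes in short steps, Python scripts to look and compute and a shell command to move; the robot and the scene stay as the last step left them, time stands still between calls to the robot, and variables do not carry over. Pictures are saved under pics/ and viewed, at most 14 in all, crops included, and the job is handed in when it is done.

```bash
ls; mkdir -p pics
python3 - <<'E'
from plant import status,cams,arm
import cv2,numpy as np
for n in("top","scene"):
    f=cams.grab_frame(n); cv2.imwrite(f"pics/{n}0.png",f["image"][:,:,::-1]); np.savez(f"{n}0.npz",**{k:np.array(v) for k,v in f.items()})
    print(n,f["intrinsics"],f["R"],f["t"])
s=status.sense();print(s)
E
```

```text
pics
top [[391.61557004   0.         280.58777473]
 [  0.         391.61557004 214.17410017]
 [  0.           0.           1.        ]] [[-0.02069619 -0.99958748 -0.01991312]
 [-0.99359247  0.02277742 -0.11070321]
 [ 0.11111111  0.01749439 -0.993654  ]] [0.08672565 0.47994051 1.14196352]
scene [[445.23267604   0.         282.13184658]
 [  0.         445.23267604 205.73162797]
 [  0.           0.           1.        ]] [[-0.51095682  0.85935469  0.02080001]
 [ 0.60272785  0.37541378 -0.70411905]
 [-0.61289661 -0.34723769 -0.70977724]] [ 0.18508378 -0.28843429  1.46381605]
{'time_s': 0.1, 'qpos': array([ 1.17940952e+00,  3.51207830e-01,  1.65233670e+00, -1.31043493e-05,
        1.13909624e+00, -8.46137895e-02]), 'dq': array([-0.00019326, -0.00194496, -0.00139011, -0.00017738,  0.0008925 ,
       -0.00040643]), 'tau': array([ 1.77196620e-03, -4.98027170e+01, -2.85714090e+01,  7.01146759e-02,
        2.37478490e-02, -4.44439604e-05]), 'position': array([0.16596224, 0.52404815, 0.2181502 ]), 'eef_rot': array([-1.17770134e-04,  1.52783019e-01,  9.88259619e-01, -5.10689203e-04]), 'wrist_force': array([ 0.97216502, -0.40663691,  0.30741868]), 'wrist_torque': array([-0.02182381, -0.01800112,  0.00125946]), 'finger_force': 0.0, 'finger_gap': 0.9994949413070031}
```

View pics/top0.png

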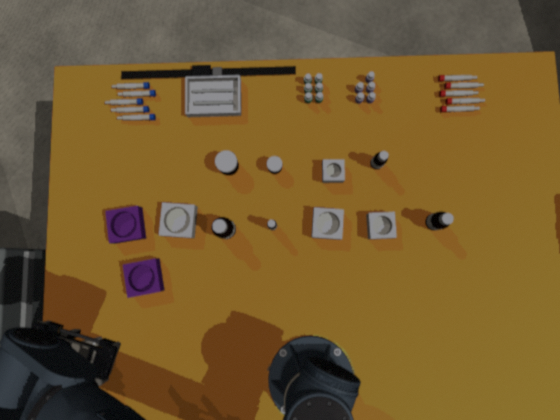

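View pics/scene0.png

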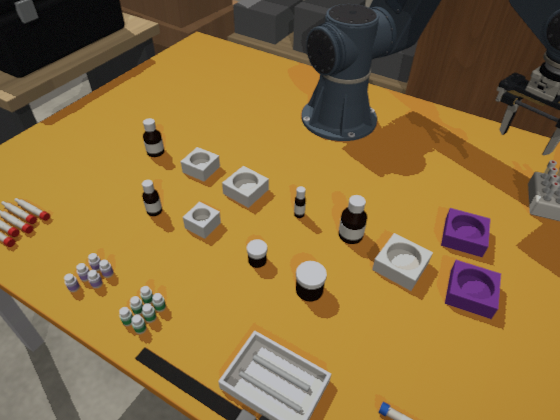

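The top view shows bottle caps at (221,227) XL, (272,224) S, (447,219) L and (382,156) M. The jar lids are at (227,160) and (275,163), and the white blocks at (177,220), (328,223), (382,225) and (334,171). The purple look-alikes are at (125,224) and (142,277). The scene view agrees: the four with necks are at (353,220), (300,203), (153,138) and (152,198), and the squat jars are at (310,280) and (257,252).

```bash
cat > h.py <<'E'
import cv2,numpy as np
def load(n):
    return dict(np.load(n+".npz"))
def cast(f,uv,z):
    K,R,t=f["intrinsics"],f["R"],f["t"]
    d=R.T@np.linalg.solve(K,[uv[0],uv[1],1.]);c=-R.T@t
    return c+d*(z-c[2])/d[2]
def proj(f,X):
    p=f["intrinsics"]@(f["R"]@np.array(X)+f["t"]);return p[:2]/p[2]
def blobs(f,smax=60,vmin=90,amin=25):
    hsv=cv2.cvtColor(f["image"],cv2.COLOR_RGB2HSV)
    m=((hsv[...,1]<smax)&(hsv[...,2]>vmin)).astype(np.uint8)
    out=[]
    for c in cv2.findContours(m,cv2.RETR_EXTERNAL,cv2.CHAIN_APPROX_NONE)[0]:
        h=cv2.convexHull(c);M=cv2.moments(h)
        if M["m00"]>amin: out.append((M["m10"]/M["m00"],M["m01"]/M["m00"],M["m00"]))
    return out
E
python3 - <<'E'
from h import *
for n,box in(("top0",(100,140,470,250)),("scene0",(120,110,440,310))):
    f=load(n);print(n)
    for b in sorted(blobs(f)):
        if box[0]<b[0]<box[2] and box[1]<b[1]<box[3]: print(np.round(b,1),"z20",cast(f,b[:2],.02)[:2].round(3),"z80",cast(f,b[:2],.08)[:2].round(3))
f=load("top0");s=load("scene0")
a=cv2.resize(f["image"][140:250,150:470],None,fx=2.5,fy=2.5,interpolation=2)
b=cv2.resize(s["image"][110:310,130:450],None,fx=1.6,fy=1.6,interpolation=2)
b=cv2.copyMakeBorder(b,0,0,0,a.shape[1]-b.shape[1],0)
cv2.imwrite("pics/crop1.png",np.vstack([a,b])[:600,:,::-1])
E
```

```text
top0
[ 177.1  219.7 1131.5] z20 [0.473 0.389] z80 [0.467 0.372]
[218.9 225.6 143. ] z20 [0.452 0.262] z80 [0.447 0.252]
[225.5 160.9 349.5] z20 [0.651 0.241] z80 [0.635 0.232]
[271.2 223.   36. ] z20 [0.457 0.105] z80 [0.451 0.103]
[274.  163.4 171.5] z20 [0.639 0.093] z80 [0.624 0.091]
[327.3 222.7 895.5] z20 [ 0.454 -0.063] z80 [ 0.448 -0.057]
[333. 170. 427.] z20 [ 0.614 -0.086] z80 [ 0.6   -0.078]
[381.9 224.9 652.5] z20 [ 0.443 -0.225] z80 [ 0.439 -0.211]
[383.3 154.9  51.5] z20 [ 0.657 -0.24 ] z80 [ 0.641 -0.224]
[447.1 218.3  87. ] z20 [ 0.459 -0.419] z80 [ 0.453 -0.395]
scene0
[135.3 302.6 116.5] z20 [ 0.873 -0.055] z80 [ 0.895 -0.017]
[147.4 309.7 128.5] z20 [ 0.873 -0.022] z80 [0.894 0.014]
[147.5 185.9 111. ] z20 [ 0.59  -0.282] z80 [ 0.633 -0.227]
[148.9 124.1 114. ] z20 [ 0.376 -0.474] z80 [ 0.435 -0.405]
[151.5 295.9 287.5] z20 [ 0.843 -0.037] z80 [ 0.867 -0.001]
[152.8 206.1 135.5] z20 [ 0.64  -0.219] z80 [ 0.679 -0.169]
[153.7 146.9 146.5] z20 [ 0.455 -0.383] z80 [ 0.507 -0.321]
[199.9 163.4 851. ] z20 [ 0.443 -0.223] z80 [ 0.496 -0.172]
[201.3 219.4 851.5] z20 [ 0.611 -0.086] z80 [ 0.652 -0.045]
[ 245.   185.8 1184.5] z20 [ 0.452 -0.063] z80 [ 0.505 -0.025]
[256.5 248.5 298. ] z20 [0.617 0.081] z80 [0.658 0.109]
[299.3 209.4  70. ] z20 [0.453 0.104] z80 [0.505 0.13 ]
[300.5 192.2  77. ] z20 [0.395 0.076] z80 [0.452 0.104]
[310.8 274.3 657. ] z20 [0.616 0.225] z80 [0.657 0.242]
[317.1 122.2 491.5] z20 [ 0.086 -0.036] z80 [0.166 0.001]
[351.1 231.1 294. ] z20 [0.45  0.248] z80 [0.503 0.263]
[356.3 203.4 235. ] z20 [0.355 0.219] z80 [0.415 0.237]
[ 401.6  260.9 1951.5] z20 [0.473 0.386] z80 [0.524 0.391]
```

View pics/crop1.png

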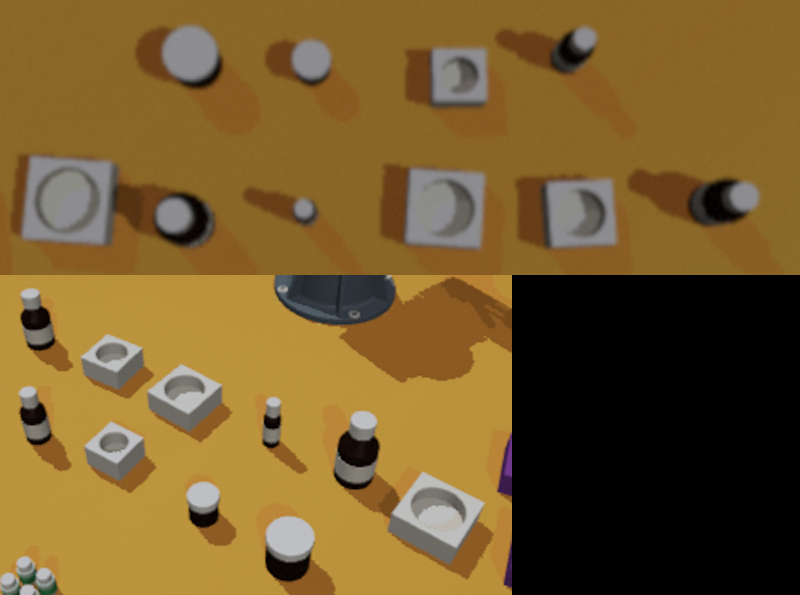

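The crop confirms the choice: four necked bottles, two flat-lidded jars, and four white wells in the expected size order. Next I compute the mid-cap positions from both views.

Run:
```python
from h import *
t=load("top0");s=load("scene0")
for n,a,b,z in(("xl",(218.9,225.6),(356.3,203.4),.108),("l",(447.1,218.3),(148.9,124.1),.096),("m",(383.3,154.9),(147.5,185.9),.086),("s",(271.2,223),(300.5,192.2),.078),("jb",(225.5,160.9),(310.8,274.3),.05),("js",(274,163.4),(256.5,248.5),.04)):
    print(n,cast(t,a,z)[:2].round(4),cast(s,b,z)[:2].round(4))
```

```text
xl [0.4447 0.2469] [0.443  0.2452]
l [ 0.4519 -0.3882] [ 0.4501 -0.3868]
m [ 0.6395 -0.223 ] [ 0.6369 -0.2222]
s [0.4514 0.1026] [0.4502 0.1031]
jb [0.6428 0.2368] [0.6362 0.2334]
js [0.6339 0.0926] [0.6309 0.0907]
```

```bash
python3 -m pendant '0.028 -0.028 0 0 0 0 0;0.056 -0.056 0 0 0 0 0;0.083 -0.083 0 0 0 0 0;0.111 -0.111 0 0 0 0 0;0.139 -0.139 0 0 0 0 0;0.167 -0.167 0 0 0 0 0;0.195 -0.195 0 0 0 0 0;0.222 -0.222 0 0 0 0 0;0.25 -0.25 0 0 0 0 0;0.278 -0.278 0 0 0 0 0;0.278 -0.278 0 0 0 0 0;0.278 -0.278 0 0 0 0 0' 30
python3 - <<'E'
from plant import status,cams
import cv2
s=status.sense();print(s["position"],s["eef_rot"])
f=cams.grab_frame("scene");cv2.imwrite("pics/above.png",cv2.resize(f["image"][90:310,230:450],None,fx=2.5,fy=2.5)[:,:,::-1])
E
```

```text
time_s: 1.1
position: [0.4449, 0.245, 0.2182]
eef_rot: [-0.0, 0.154, 0.988, -0.0]
wrist_force: [-0.9, -0.2, 0.6]
finger_gap: 1.002
finger_force: 0.0
[0.44486784 0.24495092 0.2182359 ] [-3.29292566e-04  1.54453362e-01  9.88000007e-01 -1.91411959e-04]
```

View pics/above.png

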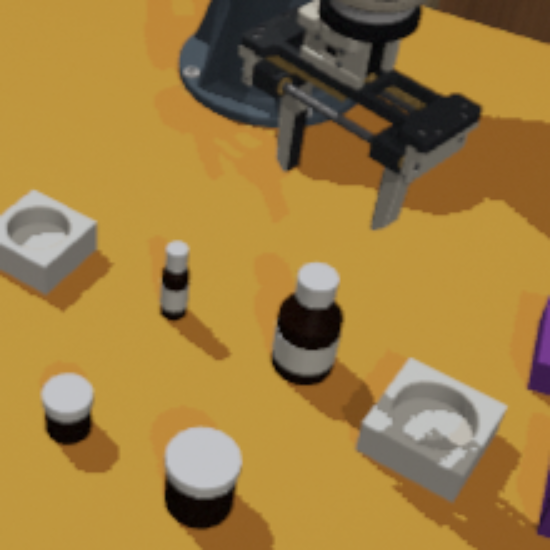

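The open fingers hang with their midpoint at about (364,168) in the full image, straddling the XL cap below them. I'll descend and grip.

```bash
python3 -m pendant '0 0 -0.03 0 0 0 0;0 0 -0.06 0 0 0 0;0 0 -0.09 0 0 0 0;0 0 -0.11 0 0 0 0;0 0 -0.13 0 0 0 0;0 0 -0.13 0 0 0 0;0 0 -0.13 0 0 0 0.3;0 0 -0.13 0 0 0 0.5;0 0 -0.13 0 0 0 0.6;0 0 -0.13 0 0 0 0.8;0 0 -0.13 0 0 0 0.8;0 0 -0.13 0 0 0 0.8' 30
```

```text
time_s: 2.15
position: [0.4443, 0.2464, 0.0892]
eef_rot: [0.0, 0.153, 0.988, 0.0]
wrist_force: [-0.3, 0.2, -0.2]
finger_gap: 0.616
finger_force: 0.0
```

```bash
python3 -m pendant '0 0 0 0 0 0 0.8;0 0 0 0 0 0 0.8;0 0 0 0 0 0 0.8;0 0 0 0 0 0 0.8;0 0 0 0 0 0 0.8;0 0 0 0 0 0 0.8;0 0 0 0 0 0 0.8;0 0 0 0 0 0 0.8' 30
```

```text
time_s: 2.82
position: [0.444, 0.2462, 0.0887]
eef_rot: [-0.0, 0.153, 0.988, -0.0]
wrist_force: [-0.7, -1.9, 2.2]
finger_gap: 0.402
finger_force: 30.0
```

```bash
python3 -m pendant '0 0 0.01 0 0 0 0.8;0 0 0.025 0 0 0 0.8;0 0 0.045 0 0 0 0.8;0 0 0.06 0 0 0 0.8;0 0 0.06 0 0 0 0.8;0.004 0.02 0.06 0 0 0 0.8;0.008 0.045 0.06 0 0 0 0.8;0.014 0.07 0.06 0 0 0 0.8;0.02 0.095 0.06 0 0 0 0.8;0.025 0.12 0.06 0 0 0 0.8;0.028 0.135 0.06 0 0 0 0.8;0.029 0.14 0.06 0 0 0 0.8';python3 -m pendant '0 0 0 0 0 0 0.8;0 0 0 0 0 0 0.8;0 0 0 0 0 0 0.8'
python3 - <<'E'
from plant import status,cams
import cv2
for n,b in(("scene",(120,340,300,520)),("top",(140,290,110,260))):
    f=cams.grab_frame(n);cv2.imwrite(f"pics/xl_{n}.png",cv2.resize(f["image"][b[0]:b[1],b[2]:b[3]],None,fx=2.5,fy=2.5)[:,:,::-1])
E
```

```text
time_s: 3.82
position: [0.4727, 0.3881, 0.1475]
eef_rot: [-0.0, 0.152, 0.988, -0.0]
wrist_force: [-0.1, 0.3, -3.1]
finger_gap: 0.404
finger_force: 30.0
time_s: 4.07
position: [0.4728, 0.3853, 0.1483]
eef_rot: [-0.0, 0.153, 0.988, -0.0]
wrist_force: [-0.0, 0.2, -3.1]
finger_gap: 0.405
finger_force: 30.0
```

View pics/xl_scene.png

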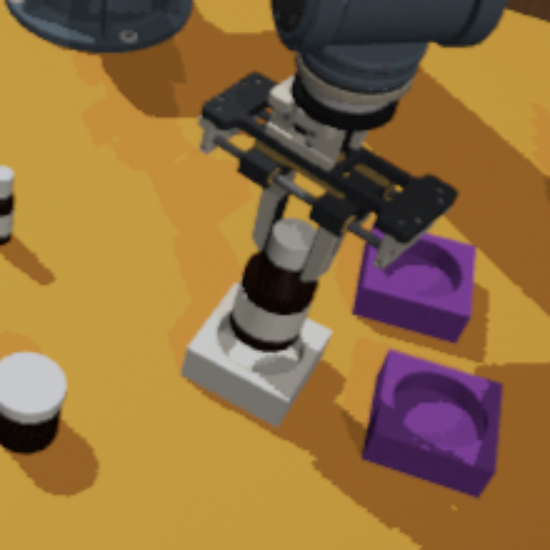

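The XL bottle hangs upright over the white well: its foot is near (265,345) in the crop, with the well around it. I'll lower it.

```bash
python3 -m pendant '0 0 -0.012 0 0 0 0.8;0 0 -0.024 0 0 0 0.8;0 0 -0.034 0 0 0 0.8;0 0 -0.040 0 0 0 0.8;0 0 -0.043 0 0 0 0.8;0 0 -0.045 0 0 0 0.8;0 0 -0.045 0 0 0 0.8;0 0 -0.045 0 0 0 0.8'
```

```text
time_s: 4.83
position: [0.4732, 0.3865, 0.1038]
eef_rot: [0.0, 0.153, 0.988, 0.0]
wrist_force: [-0.2, -0.2, -3.7]
finger_gap: 0.403
finger_force: 30.0
```

```bash
python3 -m pendant '0 0 -0.001 0 0 0 0.8;0 0 -0.002 0 0 0 0.8;0 0 -0.002 0 0 0 0.8'
```

```text
time_s: 5.08
position: [0.4737, 0.3865, 0.1036]
eef_rot: [0.001, 0.153, 0.988, 0.0]
wrist_force: [-2.9, -5.3, 15.0]
finger_gap: 0.403
finger_force: 30.0
```

```bash
python3 -m pendant '0 0 0.001 0 0 0 0.5;0 0 0.001 0 0 0 0.3;0 0 0.001 0 0 0 0;0 0 0.001 0 0 0 0;0 0 0.001 0 0 0 0;0 0 0.001 0 0 0 0;0 0 0.001 0 0 0 0;0 0 0.02 0 0 0 0;0 0 0.05 0 0 0 0;0 0 0.08 0 0 0 0;0 0 0.105 0 0 0 0;0 0 0.105 0 0 0 0'
python3 - <<'E'
from plant import cams
from h import *
for n in("scene","top"):
    f=cams.grab_frame(n)
    for b in blobs(f):
        if n=="scene" and 300<b[0]<450 and 170<b[1]<300: print(n,np.round(b,1),cast(f,b[:2],.123)[:2].round(3))
    cv2.imwrite(f"pics/xl2_{n}.png",cv2.resize(f["image"][140:340,300:500],None,fx=2,fy=2)[:,:,::-1])
E
```

```text
time_s: 6.08
position: [0.4748, 0.3876, 0.212]
eef_rot: [0.003, 0.153, 0.988, 0.003]
wrist_force: [0.4, 0.6, 1.0]
finger_gap: 0.999
finger_force: 0.0
scene [310.8 274.4 660. ] [0.686 0.254]
scene [ 401.7  260.9 1945. ] [0.56  0.395]
scene [412.  231.4 291.5] [0.473 0.386]
scene [300.5 192.2  77.5] [0.493 0.124]
scene [401.6 177.  111.5] [0.316 0.306]
```

View pics/xl2_scene.png

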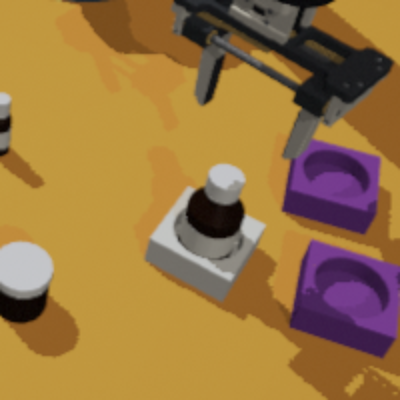

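XL stands in its well, cap at (.473,.386). Next is bottle S at (.451,.103).

```bash
python3 -m pendant '-0.003 -0.035 0 0 0 0 0;-0.006 -0.07 0 0 0 0 0;-0.009 -0.105 0 0 0 0 0;-0.012 -0.14 0 0 0 0 0;-0.015 -0.175 0 0 0 0 0.2;-0.018 -0.21 0 0 0 0 0.3;-0.021 -0.245 0 0 0 0 0.4;-0.023 -0.27 0 0 0 0 0.4;-0.023 -0.284 0 0 0 0 0.4;-0.023 -0.284 0 0 0 0 0.4;-0.023 -0.284 0 0 0 0 0.4;-0.023 -0.284 0 0 0 0 0.4'
```

```text
time_s: 7.18
position: [0.4499, 0.1029, 0.206]
eef_rot: [-0.001, 0.153, 0.988, -0.0]
wrist_force: [-0.0, -0.3, 0.5]
finger_gap: 0.602
finger_force: 0.0
```

```bash
python3 -m pendant '0.001 0 -0.03 0 0 0 0.4;0.001 0 -0.065 0 0 0 0.4;0.001 0 -0.1 0 0 0 0.4;0.001 0 -0.125 0 0 0 0.4;0.001 0 -0.14 0 0 0 0.4;0.001 0 -0.146 0 0 0 0.4;0.001 0 -0.146 0 0 0 0.4;0.001 0 -0.146 0 0 0 0.7;0.001 0 -0.146 0 0 0 0.9;0.001 0 -0.146 0 0 0 0.9;0.001 0 -0.146 0 0 0 0.9;0.001 0 -0.146 0 0 0 0.9' 20; python3 -m pendant '0 0 0 0 0 0 0.9;0 0 0 0 0 0 0.9;0 0 0 0 0 0 0.9;0 0 0 0 0 0 0.9;0 0 0 0 0 0 0.9;0 0 0 0 0 0 0.9;0 0 0 0 0 0 0.9;0 0 0 0 0 0 0.9'
```

```text
time_s: 8.18
position: [0.4514, 0.1024, 0.0612]
eef_rot: [0.001, 0.153, 0.988, 0.0]
wrist_force: [0.2, -0.3, -0.6]
finger_gap: 0.288
finger_force: 0.0
time_s: 8.85
position: [0.4514, 0.1023, 0.061]
eef_rot: [0.0, 0.153, 0.988, 0.0]
wrist_force: [-0.8, 0.5, 5.4]
finger_gap: 0.232
finger_force: 19.0
```

```bash
python3 -m pendant '0 0 0.01 0 0 0 0.9;0 0 0.03 0 0 0 0.9;0 0 0.05 0 0 0 0.9;0 0 0.065 0 0 0 0.9;0.01 -0.012 0.065 0 0 0 0.9;0.03 -0.035 0.065 0 0 0 0.9;0.055 -0.064 0.065 0 0 0 0.9;0.08 -0.093 0.065 0 0 0 0.9;0.105 -0.122 0.065 0 0 0 0.9;0.13 -0.151 0.065 0 0 0 0.9;0.15 -0.175 0.065 0 0 0 0.9;0.161 -0.188 0.065 0 0 0 0.9';python3 -m pendant '0 0 0 0 0 0 0.9;0 0 0 0 0 0 0.9;0 0 0 0 0 0 0.9'
python3 - <<'E'
from plant import status,cams
import cv2
b=(130,290,120,330)
f=cams.grab_frame("scene");cv2.imwrite("pics/s_scene.png",cv2.resize(f["image"][b[0]:b[1],b[2]:b[3]],None,fx=3,fy=3)[:,:,::-1])
E
```

```text
time_s: 9.85
position: [0.6136, -0.0886, 0.126]
eef_rot: [0.0, 0.154, 0.988, -0.0]
wrist_force: [0.8, -0.4, -0.7]
finger_gap: 0.235
finger_force: 19.1
time_s: 10.1
position: [0.6113, -0.0849, 0.1257]
eef_rot: [-0.0, 0.153, 0.988, 0.0]
wrist_force: [-0.1, -0.3, -1.7]
finger_gap: 0.23
finger_force: 19.1
```

View pics/s_scene.png

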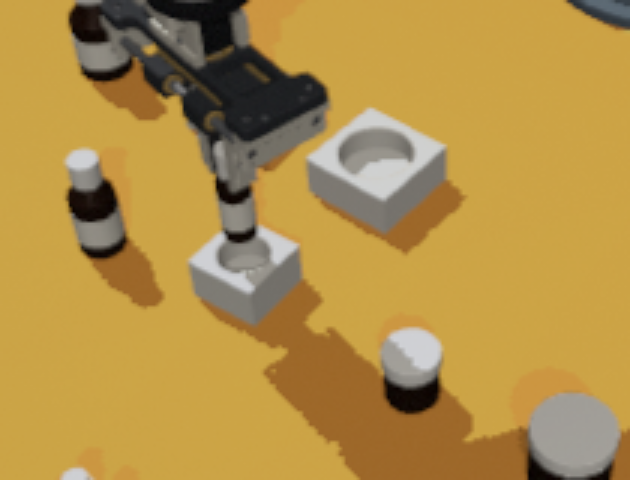

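The S bottle hangs upright, its foot near (240,235) in the crop over the small well's rim at (244,252). A quick ray check, then I'll lower it.

```bash
python3 - <<'E'
from h import *
f=load("scene0");print(cast(f,(200,208.3),.065),cast(f,(201.3,214),.04))
E
python3 -m pendant '0.001 -0.001 -0.012 0 0 0 0.9;0.001 -0.001 -0.024 0 0 0 0.9;0.001 -0.001 -0.036 0 0 0 0.9;0.001 -0.001 -0.043 0 0 0 0.9;0.001 -0.001 -0.047 0 0 0 0.9;0.001 -0.001 -0.05 0 0 0 0.9;0.001 -0.001 -0.051 0 0 0 0.9;0.001 -0.001 -0.051 0 0 0 0.9'
```

```text
[ 0.61498568 -0.08071512  0.065     ] [ 0.61083052 -0.08343552  0.04      ]
time_s: 10.82
position: [0.6135, -0.0867, 0.0759]
eef_rot: [0.001, 0.153, 0.988, -0.0]
wrist_force: [-4.7, 1.9, 10.8]
finger_gap: 0.235
finger_force: 21.0
```

```bash
python3 -m pendant '0 0 0.001 0 0 0 0.6;0 0 0.001 0 0 0 0.4;0 0 0.001 0 0 0 0.4;0 0 0.001 0 0 0 0.4;0 0 0.001 0 0 0 0.4;0 0 0.001 0 0 0 0.4;0 0 0.02 0 0 0 0.4;0 0 0.05 0 0 0 0.4;0 0 0.085 0 0 0 0.4;0 0 0.11 0 0 0 0.4;0 0 0.11 0 0 0 0.4'
python3 -m pendant '0.004 -0.02 0 0 0 0 0.4;0.01 -0.055 0 0 0 0 0.4;0.016 -0.09 0 0 0 0 0.4;0.022 -0.12 0 0 0 0 0.4;0.025 -0.136 0 0 0 0 0.4;0.025 -0.136 0 0 0 0 0.4;0.025 -0.136 0 0 0 0 0.4'
python3 - <<'E'
from plant import status,cams
import cv2
b=(110,290,110,330)
f=cams.grab_frame("scene");cv2.imwrite("pics/s2_scene.png",cv2.resize(f["image"][b[0]:b[1],b[2]:b[3]],None,fx=3,fy=3)[:,:,::-1])
E
```

```text
time_s: 11.73
position: [0.6153, -0.0871, 0.1902]
eef_rot: [0.004, 0.153, 0.988, -0.0]
wrist_force: [0.3, -0.2, 0.2]
finger_gap: 0.603
finger_force: 0.0
time_s: 12.32
position: [0.6377, -0.223, 0.1836]
eef_rot: [-0.001, 0.153, 0.988, 0.0]
wrist_force: [-0.2, -0.2, 0.1]
finger_gap: 0.601
finger_force: 0.0
```

View pics/s2_scene.png

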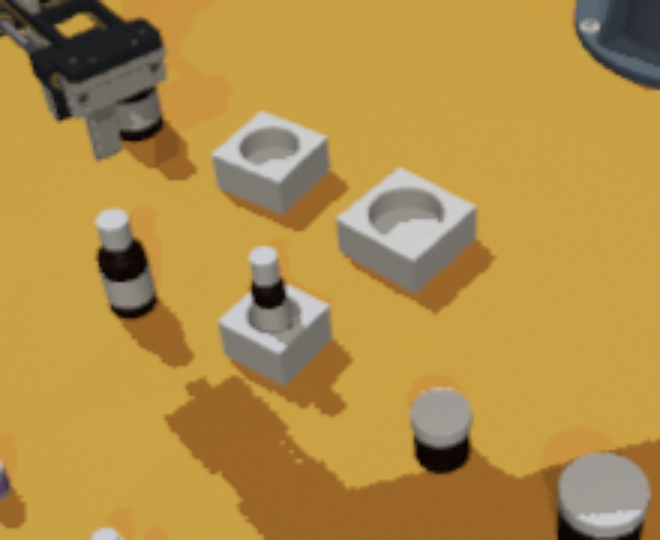

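S stands in its well at (268,300) in the crop. Now I grip M, which stands under the gripper.

```bash
python3 -m pendant '0 0 -0.03 0 0 0 0.4;0 0 -0.06 0 0 0 0.4;0 0 -0.09 0 0 0 0.4;0 0 -0.107 0 0 0 0.4;0 0 -0.116 0 0 0 0.4;0 0 -0.116 0 0 0 0.4;0 0 -0.116 0 0 0 0.6;0 0 -0.116 0 0 0 0.9;0 0 -0.116 0 0 0 0.9;0 0 -0.116 0 0 0 0.9;0 0 -0.116 0 0 0 0.9;0 0 -0.116 0 0 0 0.9' 25; python3 -m pendant '0 0 0 0 0 0 0.9;0 0 0 0 0 0 0.9;0 0 0 0 0 0 0.9;0 0 0 0 0 0 0.9;0 0 0 0 0 0 0.9;0 0 0 0 0 0 0.9;0 0 0 0 0 0 0.9'
```

```text
time_s: 13.37
position: [0.6384, -0.2228, 0.0693]
eef_rot: [0.001, 0.153, 0.988, -0.0]
wrist_force: [-0.5, 0.5, 2.1]
finger_gap: 0.273
finger_force: 25.0
time_s: 13.95
position: [0.6385, -0.2228, 0.0693]
eef_rot: [0.001, 0.153, 0.988, -0.0]
wrist_force: [-0.4, -0.2, 5.2]
finger_gap: 0.276
finger_force: 25.0
```

```bash
python3 -m pendant '0 0 0.01 0 0 0 0.9;0 0 0.03 0 0 0 0.9;0 0 0.05 0 0 0 0.9;0 0 0.06 0 0 0 0.9;-0.015 0 0.06 0 0 0 0.9;-0.04 0 0.06 0 0 0 0.9;-0.07 0 0.06 0 0 0 0.9;-0.1 0 0.06 0 0 0 0.9;-0.13 0 0.06 0 0 0 0.9;-0.16 -0.001 0.06 0 0 0 0.9;-0.185 -0.001 0.06 0 0 0 0.9;-0.195 -0.001 0.06 0 0 0 0.9';python3 -m pendant '0 0 0 0 0 0 0.9;0 0 0 0 0 0 0.9;0 0 0 0 0 0 0.9'
```

```text
time_s: 14.95
position: [0.4402, -0.2233, 0.1285]
eef_rot: [-0.001, 0.153, 0.988, 0.0]
wrist_force: [0.4, 0.3, -0.6]
finger_gap: 0.276
finger_force: 25.0
time_s: 15.2
position: [0.4444, -0.224, 0.1288]
eef_rot: [0.001, 0.153, 0.988, -0.0]
wrist_force: [0.7, -0.5, -1.5]
finger_gap: 0.275
finger_force: 25.0
```

Target floor TCP z is .0843, so I lower by about 45 mm.

```bash
python3 -m pendant '-0.001 0 -0.012 0 0 0 0.9;-0.001 0 -0.024 0 0 0 0.9;-0.001 0 -0.034 0 0 0 0.9;-0.001 0 -0.04 0 0 0 0.9;-0.001 0 -0.043 0 0 0 0.9;-0.001 0 -0.045 0 0 0 0.9;-0.001 0 -0.046 0 0 0 0.9;-0.001 0 -0.046 0 0 0 0.9'
```

```text
time_s: 15.87
position: [0.4432, -0.2238, 0.0842]
eef_rot: [0.001, 0.153, 0.988, -0.0]
wrist_force: [-3.1, 5.4, 15.4]
finger_gap: 0.272
finger_force: 25.0
```

```bash
python3 -m pendant '0 0 0.001 0 0 0 0.6;0 0 0.001 0 0 0 0.4;0 0 0.001 0 0 0 0.3;0 0 0.001 0 0 0 0.3;0 0 0.001 0 0 0 0.3;0 0 0.001 0 0 0 0.3;0 0 0.02 0 0 0 0.3;0 0 0.05 0 0 0 0.3;0 0 0.085 0 0 0 0.3;0 0 0.115 0 0 0 0.3;0 0 0.115 0 0 0 0.3'
python3 -m pendant '0.001 -0.02 0 0 0 0 0.3;0.003 -0.055 0 0 0 0 0.3;0.005 -0.09 0 0 0 0 0.3;0.006 -0.125 0 0 0 0 0.3;0.007 -0.15 0 0 0 0 0.3;0.008 -0.164 0 0 0 0 0.3;0.008 -0.164 0 0 0 0 0.3;0.008 -0.164 0 0 0 0 0.3'
python3 - <<'E'
from plant import status,cams
import cv2
b=(80,260,110,330)
f=cams.grab_frame("scene");cv2.imwrite("pics/m2_scene.png",cv2.resize(f["image"][b[0]:b[1],b[2]:b[3]],None,fx=3,fy=3)[:,:,::-1])
E
```

```text
time_s: 16.78
position: [0.4441, -0.2249, 0.2029]
eef_rot: [0.004, 0.153, 0.988, -0.002]
wrist_force: [0.9, -1.0, 0.7]
finger_gap: 0.7
finger_force: 0.0
time_s: 17.45
position: [0.4497, -0.3875, 0.1966]
eef_rot: [-0.001, 0.153, 0.988, 0.0]
wrist_force: [0.7, 0.4, -1.2]
finger_gap: 0.697
finger_force: 0.0
```

View pics/m2_scene.png

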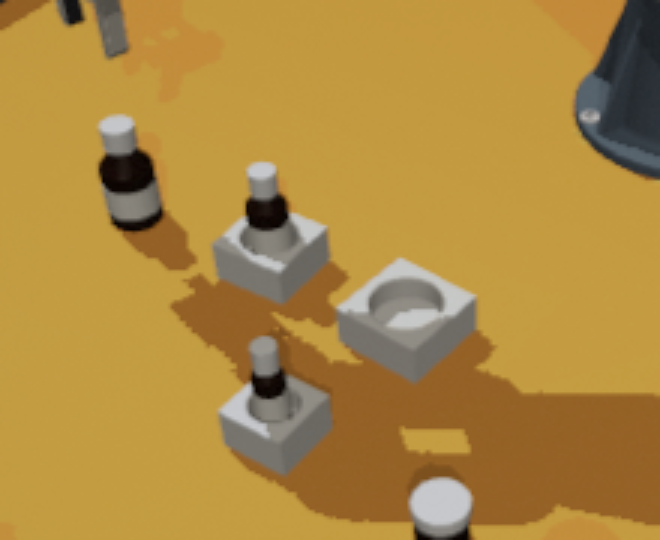

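M stands in its well (cap at (262,180) in the crop) and S in its own. Next is L, from z .1966 down to .078.

```bash
python3 -m pendant '0.001 0 -0.03 0 0 0 0.3;0.001 0 -0.06 0 0 0 0.3;0.001 0 -0.09 0 0 0 0.3;0.001 0 -0.11 0 0 0 0.3;0.001 0 -0.119 0 0 0 0.3;0.001 0 -0.119 0 0 0 0.3;0.001 0 -0.119 0 0 0 0.6;0.001 0 -0.119 0 0 0 0.9;0.001 0 -0.119 0 0 0 0.9;0.001 0 -0.119 0 0 0 0.9;0.001 0 -0.119 0 0 0 0.9;0.001 0 -0.119 0 0 0 0.9' 30; python3 -m pendant '0 0 0 0 0 0 0.9;0 0 0 0 0 0 0.9;0 0 0 0 0 0 0.9;0 0 0 0 0 0 0.9;0 0 0 0 0 0 0.9;0 0 0 0 0 0 0.9;0 0 0 0 0 0 0.9'
```

```text
time_s: 18.5
position: [0.4512, -0.3878, 0.0791]
eef_rot: [0.0, 0.153, 0.988, -0.0]
wrist_force: [0.2, 0.5, 2.1]
finger_gap: 0.339
finger_force: 30.0
time_s: 19.08
position: [0.4513, -0.3879, 0.079]
eef_rot: [0.0, 0.153, 0.988, -0.0]
wrist_force: [0.7, 2.0, 5.8]
finger_gap: 0.339
finger_force: 30.0
```

L is gripped (31.5 mm). I carry it high, with its underside at 0.145, over M.

```bash
python3 -m pendant '0 0 0.01 0 0 0 0.9;0 0 0.03 0 0 0 0.9;0 0 0.055 0 0 0 0.9;0 0 0.08 0 0 0 0.9;0 0 0.105 0 0 0 0.9;0 0 0.13 0 0 0 0.9;0 0 0.145 0 0 0 0.9;0 0 0.15 0 0 0 0.9;0 0 0.15 0 0 0 0.9'; python3 -m pendant '0 0.012 0 0 0 0 0.9;0 0.037 0 0 0 0 0.9;0 0.068 0 0 0 0 0.9;0 0.1 0 0 0 0 0.9;0.001 0.133 0 0 0 0 0.9;0.001 0.166 0 0 0 0 0.9;0.001 0.2 0 0 0 0 0.9;0.002 0.233 0 0 0 0 0.9;0.002 0.266 0 0 0 0 0.9;0.002 0.295 0 0 0 0 0.9;0.002 0.315 0 0 0 0 0.9;0.002 0.325 0 0 0 0 0.9';python3 -m pendant '0 0 0 0 0 0 0.9;0 0 0 0 0 0 0.9;0 0 0 0 0 0 0.9'
```

```text
time_s: 19.83
position: [0.4512, -0.3879, 0.2297]
eef_rot: [0.001, 0.153, 0.988, -0.001]
wrist_force: [-0.5, 0.5, -1.6]
finger_gap: 0.333
finger_force: 30.0
time_s: 20.83
position: [0.4518, -0.06, 0.2274]
eef_rot: [-0.001, 0.152, 0.988, 0.0]
wrist_force: [0.6, 0.2, -1.9]
finger_gap: 0.343
finger_force: 30.0
time_s: 21.08
position: [0.4529, -0.0635, 0.2282]
eef_rot: [-0.0, 0.153, 0.988, -0.0]
wrist_force: [0.7, 0.4, -1.6]
finger_gap: 0.337
finger_force: 30.0
```

Target TCP z is .094, so I lower by about 134 mm, slowly at the end.

```bash
python3 -m pendant '0 0 -0.012 0 0 0 0.9;0 0 -0.035 0 0 0 0.9;0 0 -0.06 0 0 0 0.9;0 0 -0.085 0 0 0 0.9;0 0 -0.105 0 0 0 0.9;0 0 -0.118 0 0 0 0.9;0 0 -0.126 0 0 0 0.9;0 0 -0.131 0 0 0 0.9;0 0 -0.134 0 0 0 0.9;0 0 -0.135 0 0 0 0.9;0 0 -0.136 0 0 0 0.9;0 0 -0.136 0 0 0 0.9'
```

```text
time_s: 22.08
position: [0.454, -0.063, 0.0939]
eef_rot: [0.001, 0.153, 0.988, -0.0]
wrist_force: [-1.4, 1.1, 4.8]
finger_gap: 0.334
finger_force: 30.0
```

Contact at the expected height, so I release and retreat.

```bash
python3 -m pendant '0 0 0 0 0 0 0.6;0 0 0 0 0 0 0.4;0 0 0 0 0 0 0.3;0 0 0 0 0 0 0.3;0 0 0 0 0 0 0.3;0 0 0 0 0 0 0.3;0 0 0.02 0 0 0 0.3;0 0 0.05 0 0 0 0.3;0 0 0.085 0 0 0 0.3;0 0 0.125 0 0 0 0.3;0 0 0.16 0 0 0 0.3;0 0 0.16 0 0 0 0.3'
python3 -m pendant '-0.03 0 0 0 0 0 0.3;-0.06 0 0 0 0 0 0.3;-0.09 0 0.01 0 0 0 0.3;-0.12 0 0.01 0 0 0 0.3;-0.12 0 0.01 0 0 0 0.3;-0.12 0 0.01 0 0 0 0.3;-0.12 0 0.01 0 0 0 0.3'
python3 - <<'E'
from plant import status,cams
from h import *
f=cams.grab_frame("scene");cv2.imwrite("pics/end.png",cv2.resize(f["image"][90:330,120:440],None,fx=2.4,fy=2.4)[:,:,::-1])
B=blobs(f)
for n,X in(("xl",(.473,.3865,.123)),("l",(.453,-.063,.111)),("m",(.443,-.224,.101)),("s",(.6125,-.086,.093)),("jb",(.6395,.235,.05)),("js",(.6324,.092,.04))):
    p=proj(f,X);b=min(B,key=lambda b:np.hypot(b[0]-p[0],b[1]-p[1]));print(n,p.round(1),np.round(b,1),cast(f,b[:2],X[2])[:2].round(4))
E
```

```text
time_s: 23.08
position: [0.4555, -0.0632, 0.2589]
eef_rot: [0.005, 0.153, 0.988, -0.0]
wrist_force: [0.7, 0.3, 0.1]
finger_gap: 0.698
finger_force: 0.0
time_s: 23.67
position: [0.3337, -0.0628, 0.2626]
eef_rot: [0.0, 0.153, 0.988, -0.0]
wrist_force: [-0.2, 0.7, 0.1]
finger_gap: 0.698
finger_force: 0.0
xl [412.1 231.5] [411.9 231.4 297.5] [0.473  0.3859]
l [243.4 159.5] [244.  159.7 145.5] [ 0.4529 -0.0613]
m [196.1 140.1] [196.9 139.6  89.5] [ 0.4401 -0.2234]
s [197.6 198.5] [197.6 198.   89.5] [ 0.6111 -0.0869]
jb [310.7 275.7] [310.8 274.4 660. ] [0.6364 0.2335]
js [256.6 249.2] [256.5 248.5 298. ] [0.6309 0.0907]
```

View pics/end.png

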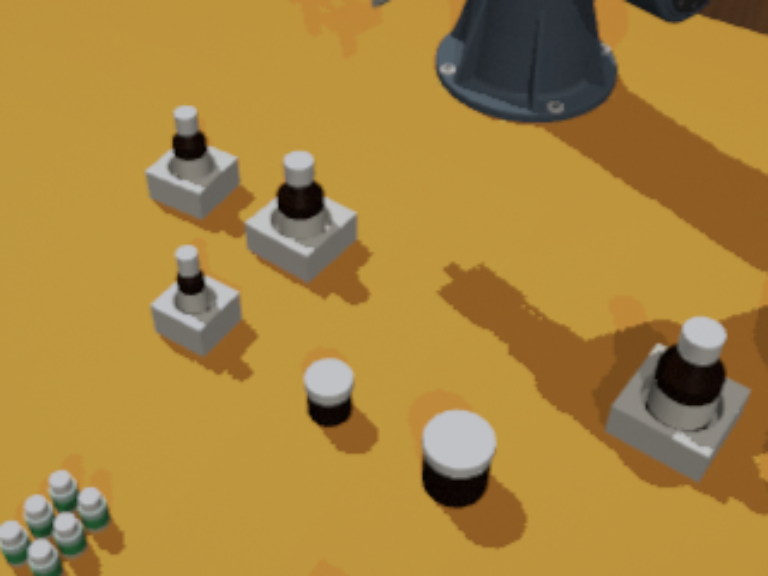

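All four bottles stand in their wells, with caps within about 3 mm of target. The jars have not moved and the arm is clear.

```bash
python3 -c "
from plant import arm
print(arm.hand_in())"
```

```text
the job is handed in; nothing more can be done
None
```

I stood all four bottles upright in their matching wells, left both jars untouched, and handed the job in at about 24 s of the 120 s; hand-in returned no verdict, but the last camera check put every cap within about 3 mm of its well's centre.

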